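# Change the bench supply over to the generator and lock the switch there

## Robot

A 6-joint arm with a two-finger parallel gripper is mounted at the origin on a cart in front of the work surface, level with it; the furniture and walls round the work are solid. World frame = base frame: x ahead of the robot, y to its left, z up, the work surface at z = 0. Lengths are in mm, angles in rad, forces in N, time in s.
With the tool pointing down it reaches from about 300 to 775 mm from the base axis. Payload 14.6 kg.
Tool frame: the origin (TCP) lies midway between the tips of the shut fingers; the grasp point (between the pads) lies 19 mm behind it (manip.grasp_offset is the distance from the TCP to the grasp point, in mm); z points along the fingers, y is the line along which they close (so a half turn about z gives the same grasp; the last joint's range is limited). The gripper opens to 94 mm and grips with 3 to 60 N. Pads are 16 mm wide; open, the fingers measure 119 mm over their backs; the gripper's body (75 mm by 177 mm) begins 78 mm behind the grasp point.
Start: joints at [1.159, 0.3, 1.521, -0, 1.321, -0.067], TCP at [185.902, 517.619, 205.446] pointing down, gripper open.
Joint ranges: [-3.03, 3.03], [-0.79, 2.21], [0.23, 2.52], [-1.04, 4.18], [0, 3.07], [-2.55, 2.55]. Speed limits (rad/s): [2.22, 2.22, 2.57, 3.14, 3.14, 3.14].

## Interface

Orientations are given as [roll, pitch, yaw] about the fixed x, y, z axes, in that order (R = Rz(yaw) Ry(pitch) Rx(roll)).
In Python, from cell import manip, viewer gives the robot as it stands. The module is installed in compiled form; this text tells all that it offers.
- The arm moves only by the tool move_arm, never from a script. Its argument "moves" is a list of rows, each a list of 4 numbers: the shift along the tool's x, y, z in m, then the turn about the tool's z in rad. A call has 1 to 12 rows; each row is the pose to reach, as a shift and turn from the pose commanded when the call began, along the tool's axes at that moment; what a row does not reach only later rows make up. A row lasts 1/10 s, in which the tool goes at most 50 mm and 8.59 degrees, less where a joint would pass 70% of its speed; a pose out of reach is approached as far as the arm can. A call with a gripper value outside its range is refused whole. "jaw" is the finger opening in m, from 0 to 0.094, set as the call begins (left out, the last holds). The fingers move at their own pace and stop on an object; "squeeze" is the grip in N (left out, the last holds). Time passes only in rows, so rows that repeat a pose let the fingers close. It gives the time, the measured TCP pose, the force, the opening and the grip force at its end, in the units of the state.
- manip.read_state(): the state, without advancing time (a new reading comes with each control period).
- viewer.camera(name): name is "side" or "top"; returns a dict with "frame" (400x640x3 uint8, blue, green, red), "z_map" (400x640 float32, mm along the optical axis (not along the pixel's ray), 0 where there is no reading), "fx", "fy", "cx", "cy" (pixels), "origin" and "orientation" of the camera in the world. Camera axes: x right, y down, z forward; pixel columns grow to the right and rows downward; lengths in mm; the calibration is good to about 2 mm. A picture is of the moment at which its call begins.
- manip.sign_off(): hands the job in; it is judged then, once.
The state is a dict: "clock": time; "joints": joint angles; "qd": joint speeds; "effort": joint torques, N m; "eef_pos": TCP position; "eef_rot": TCP orientation; "wrist_force": force on the tool from outside, world axes, zero at the start; "moment": the same for the moment, N m; "finger_gap": finger opening in mm; "finger_force": force on a finger pad.
Only numpy, scipy, OpenCV 4.12 (cv2) and the standard library are available. Lean on these libraries where they do the work, as an engineer would, in place of code of your own. Each camera call takes 0.05 s, during which the arm holds its last target. There are 200 camera calls.

## Task

Change the bench supply over from mains to generator: turn the red handle clockwise from the green mark until it clicks into off (white mark, straight up the panel), let it rest there for half a second, then turn it on until it clicks into the generator position, in line with the yellow lug. Then lock it there with the red sprung clamp: squeeze it open, hold it flat along the panel with its jaws towards the handle, put the jaws over both the lug and the tip of the handle and let it clip on. Leave the tape roll, water bottle, jar and tin where they stand.

Things in the scene. Friction and masses are not known exactly. Their poses are not given: they have to be found in the camera images.
- switch_box: grey sloping switch enclosure fixed to the bench, 170 deep, 225 wide, 60 high in front and 129 at the back. Origin: centre of its underside; z up, y to its left, its front faces -x. The panel slopes down towards the front at 25 degrees.
- lock_lug: fixed yellow lug on the panel, right of the handle: 12 thick (along its x), 15.5 long (y), 34 high (z). Origin: centre of its foot on the panel surface. Its axes are the panel's: x up the slope, y to the left along the panel, z straight out of the panel. The handle's turning axis is parallel to z and meets the panel at (0, 0.0693, 0) in this frame.
- switch_handle (a joint): red handle on the panel: a blade 12 thick, 8 to 36 above the panel, reaching 58 from the turning axis at its pointer (white line) and 30 at its tail. Rad, clockwise from outside: -1.571 pointer left, green mark (mains); 0 up the slope (off); 1.571 right, in line with the lug, 3.5 short of it (generator). Detents: drive it over 0.8 rad against up to 0.25 N m, else it springs back.
- handle_hub (a point): point on the handle's turning axis, 22 above the panel (middle of the blade's height)
- handle_tip (a point): middle of the end face of the handle's pointer, 58 from the axis, 22 above the panel
- lock_clamp: loose red sprung clamp like a big clothes-peg, 124 long, 28 wide, 110 g, lying on its side. Origin: on its pivot axis at the underside; z along the pivot; x to the jaws (24 to 58 along x). The frame is that of the half at -y; the middle line is turned from x by half of clamp_arm about z. Paddles from -10 to -66 along x, outer faces at x = -48: 61 apart, 36 and parallel when squeezed.
- clamp_arm (a joint): turn of the clamp's other half about its pivot, rad: -0.12 let go and empty (jaws about 7 apart), 0 jaws parallel and 12 apart, 0.36 squeezed to the stop (jaws 21 to 33 apart). Its spring needs about 9 N on the paddles to reach the stop and bites with about 6 N.
- clamp_jaws (a point): point of the clamp between the middles of its jaws: 41 from the pivot along x, half way up its width; a stop between the halves, 20 from the pivot, ends the throat behind the jaws
- tape: loose roll of brown tape lying flat, 93 across, 48 high; origin under its centre
- water_bottle: loose clear water bottle, 58 across, 182 high; origin under its centre
- jar: loose glass jar with a dark lid, 68 across, 95 high; origin under its centre
- fruit_tin: loose low tin, 86 across, 40 high; origin under its centre

How it is judged:
By the outcome, as a careful person would: the job done as asked, in the order asked, and still so for the second after the job is handed in, with the robot touching nothing.
It also fails if it takes over 72 s, if anything falls off the work surface, if the arm or the gripper's body presses on something with over 40 N, if the wrist force passes 120 N, or if a joint passes its speed limit or range.

## Working session

There is one attempt and no reset: what is moved stays moved. The work goes in short steps, Python scripts to look and compute and a tool call to move; the robot and the scene stay as the last step left them, time stands still between calls to the robot, and variables do not carry over. Pictures are saved under pics/ and viewed, at most 10 in all, crops included, and the job is handed in when it is done.

Besides the shell and the picture viewer there is one more tool, called after "Request:" as name(argument=value, ...) on one line, values as JSON. move_arm: Moves the arm, as the interface text tells. Its arguments: {"type":"object","properties":{"moves":{"type":"array"},"jaw":{"type":"number"},"squeeze":{"type":"number"}},"required":["moves"]}

```bash
mkdir -p pics
cat > h.py <<'E'
import numpy as np, cv2
from scipy.spatial.transform import Rotation as R
from cell import manip, viewer
def cam(n):
    c=viewer.camera(n); o=np.array(c["orientation"],float)
    c["R"]=o if o.shape==(3,3) else R.from_euler('xyz',o).as_matrix()
    c["o"]=np.array(c["origin"],float); return c
def cloud(c):
    v,u=np.mgrid[0:400,0:640]; z=c["z_map"]
    P=np.stack([(u-c["cx"])/c["fx"]*z,(v-c["cy"])/c["fy"]*z,z],-1)
    return P@c["R"].T+c["o"]
E
python3 - <<'E'
from h import *
for n in("side","top"):
    c=cam(n); cv2.imwrite(f"pics/{n}0.png",c["frame"]); print(n,c["o"],c["orientation"],c["fx"],c["cx"],c["cy"])
    np.savez(f"{n}0.npz",P=cloud(c),f=c["frame"])
    P=cloud(c);print(P[200,320],P[300,320])
s=manip.read_state();print(s)
E
```

```text
side [  360.47811672 -1162.73544181   883.87770423] [-2.20744096  0.01124665 -0.18367154] 483.73383426032115 315.53268335180195 207.61021462937677
[577.74377498 -14.33182929  47.7736274 ] [ 502.7316976  -402.00421891   45.42468448]
top [ 364.94452038 -169.35586393 1124.43744788] [-2.96313277 -0.00377333 -1.57978792] 393.56457533957274 317.16997194784074 200.57774160005886
[ 569.66195475 -183.67696569   -1.65630714] [ 228.33428909 -189.37736539 -850.01281743]
{'clock': 0.1, 'joints': array([ 1.15942218e+00,  3.00390562e-01,  1.52151575e+00, -2.00631769e-05,
        1.32069128e+00, -6.65678033e-02]), 'qd': array([ 0.00146879, -0.00117503, -0.00291318, -0.00132886, -0.0005007 ,
       -0.00178485]), 'effort': array([ 1.12407946e-03, -5.32641363e+01, -3.53281510e+01,  7.09531526e-02,
        2.35219148e-02, -4.41467603e-05]), 'eef_pos': array([185.80585916, 517.41725202, 204.95814214]), 'eef_rot': array([-3.14058865e+00, -4.74563031e-05,  2.79679127e+00]), 'wrist_force': array([0.57035126, 0.20714241, 0.8019293 ]), 'moment': array([ 0.0126175 , -0.00351594,  0.00203858]), 'finger_force': 0.0, 'finger_gap': 94.26862911297737}
```

View pics/side0.png

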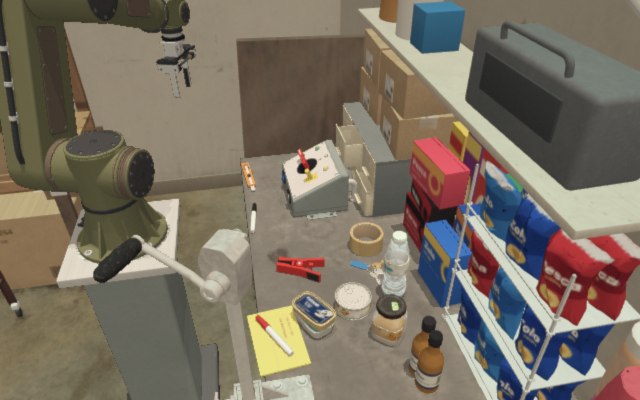

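View pics/top0.png

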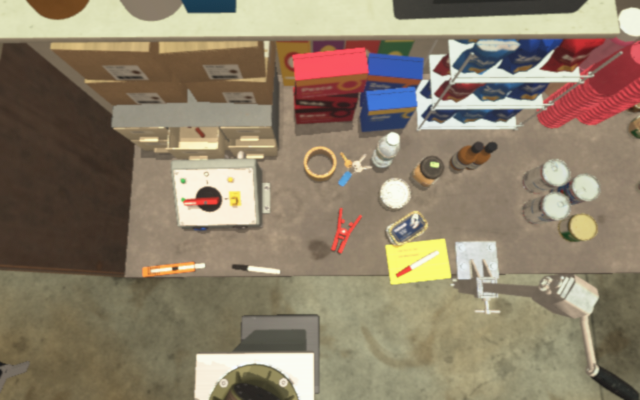

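The side view shows the switch box at about (318,178), the clamp at (300,267), the tape at (367,238) and the bottle at (397,262). In the top view the box is at (217,193) with its handle pointing left, the yellow lug is at (235,199), and the clamp is at (345,232) with its ends up and down in the picture. I'll measure next.

```bash
cat > meas.py <<'E'
from h import *
t=np.load("top0.npz"); s=np.load("side0.npz")
A=cv2.resize(t["f"][150:240,165:275],None,fx=4,fy=4,interpolation=cv2.INTER_CUBIC)
B=cv2.resize(t["f"][195:265,315:375],None,fx=5,fy=5,interpolation=cv2.INTER_CUBIC)
C=cv2.resize(s["f"][130:220,270:370],None,fx=4,fy=4,interpolation=cv2.INTER_CUBIC)
im=np.zeros((600,800,3),np.uint8)
B=B[:240];im[:,:]=0
im[:360,:440]=A; D=cv2.resize(t["f"][195:265,315:375],(300,350),interpolation=cv2.INTER_CUBIC); im[:350,450:750]=D
E=cv2.resize(s["f"][140:220,270:370],(300,240)); im[360:600,:300]=E
F=cv2.resize(s["f"][240:300,265:345],(320,240)); im[360:600,310:630]=F
cv2.imwrite("pics/crops.png",im)
for n,d in(("top",t),("side",s)):
    P=d["P"]; hsv=cv2.cvtColor(d["f"],cv2.COLOR_BGR2HSV); H,S,V=[hsv[...,i].astype(int) for i in range(3)]
    red=((H<8)|(H>172))&(S>150)&(V>90); yel=(H>20)&(H<32)&(S>140)&(V>120)
    for nm,m in(("red",red),("yel",yel)):
        k,l,st,ce=cv2.connectedComponentsWithStats(m.astype(np.uint8))
        for i in range(1,k):
            q=P[l==i]; md=np.median(q,0)
            if st[i,4]>8 and 250<md[0]<750 and md[2]<250 and -150<md[1]<450:
                print(n,nm,st[i],ce[i].round(1),md.round(1),q.min(0).round(),q.max(0).round())
# panel plane fit from top
P=t["P"]
E
python3 meas.py
```

```text
top red [196 129   8   8  22] [199.8 132.2] [737.6 138.7 112.3] [ 365. -169.  108.] [ 746.  150. 1124.]
top red [184 197  35   9 183] [204.9 200.7] [547.3 114.4 122.6] [539.  83.  87.] [562. 169. 129.]
top yel [229 178   3   4   9] [229.9 179.3] [604.   52.1 123.2] [599.  49. 119.] [607.  56. 126.]
top yel [230 192  10  13 116] [234.5 197.7] [559.5  41.5 100.4] [541.  33.  86.] [575.  57. 127.]
side red [300 154   9  14  58] [304.  161.4] [549.8  90.8 119.9] [541.  79. 101.] [563. 135. 125.]
side yel [305 169   8  13  52] [308.4 175.2] [552.   38.9 101.5] [543.  32.  86.] [566.  54. 123.]
```

View pics/crops.png

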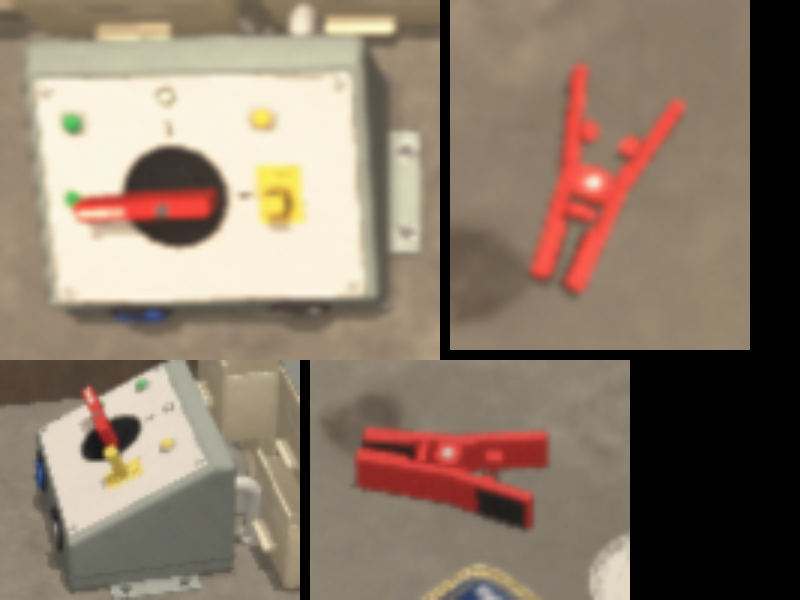

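The crops show the handle pointing left (slightly tilted in the picture), with the dark disc at top-view pixel (209,199). The lug is at (234,199). The clamp's jaws point at the robot (ends at about (338,251)) and its paddles point away (ends at about (341,209) and (361,216)).

```bash
cat > meas2.py <<'E'
from h import *
class S: pass
def load(n): d=np.load(n+"0.npz"); return d["P"],d["f"],cv2.cvtColor(d["f"],cv2.COLOR_BGR2HSV).astype(int)
CAM={"top":dict(o=[364.94452038,-169.35586393,1124.43744788],e=[-2.96313277,-0.00377333,-1.57978792],f=393.56457533957274,cx=317.16997194784074,cy=200.57774160005886),
"side":dict(o=[360.47811672,-1162.73544181,883.87770423],e=[-2.20744096,0.01124665,-0.18367154],f=483.73383426032115,cx=315.53268335180195,cy=207.61021462937677)}
def ray(n,uv):
    c=CAM[n];uv=np.atleast_2d(uv).astype(float)
    d=np.c_[(uv[:,0]-c["cx"])/c["f"],(uv[:,1]-c["cy"])/c["f"],np.ones(len(uv))]
    return np.array(c["o"]),d@R.from_euler('xyz',c["e"]).as_matrix().T
def onplane(n,uv,p,nn):
    o,d=ray(n,uv); return o+d*(((p-o)@nn)/(d@nn))[:,None]
E
python3 - <<'E'
from meas2 import *
for n,win in(("top",(168,228,168,262)),("side",(135,200,275,345))):
    P,f,h=load(n); H,Sx,V=h[...,0],h[...,1],h[...,2]
    W=np.zeros(H.shape,bool);W[win[0]:win[1],win[2]:win[3]]=1
    pan=W&(Sx<45)&(V>185)
    q=P[pan]; 
    for _ in range(4):
        c=q.mean(0);nn=np.linalg.svd(q-c)[2][2];nn*=np.sign(nn[2]);d=(q-c)@nn;q=q[abs(d)<4]
    print(n,len(q),"c",c.round(1),"slope",np.degrees(np.arccos(nn[2])).round(2),"yaw",np.degrees(np.arctan2(-nn[1],-nn[0])).round(2),"rms",d.std().round(2))
    az=np.arctan2(-nn[1],-nn[0])
    # slope-exact frame: use slope 25
    th=np.radians(25)
    for yaw in (az,):
        ex=np.array([np.cos(yaw)*np.cos(th),np.sin(yaw)*np.cos(th),np.sin(th)]);ey=np.array([-np.sin(yaw),np.cos(yaw),0]);ez=np.cross(ex,ey)
        def loc(uv,z): 
            X=onplane(n,uv,c+ez*z,ez); return np.c_[(X-c)@ex,(X-c)@ey]
        vu=np.argwhere(pan)[:,::-1]
        L=loc(vu,0).astype(np.float32);r=cv2.minAreaRect(L);print("panel rect",r,"centre w",(c+ex*r[0][0]+ey*r[0][1]).round(1))
        dark=W&(V<75);k,l,st,ce=cv2.connectedComponentsWithStats(dark.astype(np.uint8));i=1+np.argmax(st[1:,4])
        cn=max(cv2.findContours((l==i).astype(np.uint8),0,2)[0],key=len)
        red=W&((H<8)|(H>172))&(Sx>130)&(V>80);m=((l==i)|red).astype(np.uint8)
        dl=loc(np.argwhere(l==i)[:,::-1],0);print("disc",dl.min(0),dl.max(0),"mid w",(c+ex*(dl.min(0)+dl.max(0))[0]/2+ey*(dl.min(0)+dl.max(0))[1]/2).round(1), "rect", cv2.minEnclosingCircle(dl.astype(np.float32)))
        rd=loc(np.argwhere(red)[:,::-1],36);rr=cv2.minAreaRect(rd.astype(np.float32));print("handle",rr,"w",(c+ez*36+ex*rr[0][0]+ey*rr[0][1]).round(1))
        yl=W&(H>18)&(H<34)&(Sx>120)
        Y=P[yl];hh=(Y-c)@ez;t=Y[(hh>28)&(hh<40)];print("lug top pts",len(t),t.mean(0) if len(t) else 0, "loc",((t-c)@np.c_[ex,ey,ez]).mean(0) if len(t) else 0)
P,f,h=load("top");H,Sx,V=h[...,0],h[...,1],h[...,2]
W=np.zeros(H.shape,bool);W[200:260,320:372]=1
for n,win in(("top",(200,260,320,372)),("side",(245,290,265,335))):
    P,f,h=load(n);H,Sx,V=h[...,0],h[...,1],h[...,2]
    W=np.zeros(H.shape,bool);W[win[0]:win[1],win[2]:win[3]]=1
    m=W&((H<10)|(H>170))&(Sx>110);q=P[m];q=q[(q[:,2]>20)&(q[:,2]<36)];print(n,"clamp",m.sum(),len(q),np.median(q[:,2]),q.min(0),q.max(0))
    uv=np.argwhere(m)[:,::-1]
    if n=="top":
        X=onplane(n,uv,np.array([0,0,28.]),np.array([0,0,1.]))[:,:2].astype(np.float32)
        hull=cv2.convexHull(X).reshape(-1,2);ap=cv2.approxPolyDP(hull,6,True).reshape(-1,2);print(ap.round(1),X.mean(0))
        # white pivot
    w=W&(Sx<90)&(V>170); uu=np.argwhere(w)[:,::-1].mean(0);print("pivot px",uu,onplane(n,uu,np.array([0,0,28.]),np.array([0,0,1.])))
E
```

```text
top 145 c [566.5 105.4  97.1] slope 39.99 yaw -4.78 rms 1.59
panel rect ((-3.1611862182617188, -9.353172302246094), (156.9925079345703, 213.62986755371094), 4.897214889526367) centre w [562.9  96.4  95.8]
disc [ -4.59427009 -19.83986546] [20.11674721 38.95694294] mid w [574.3 114.4 100.4] rect ((-0.9816430807113647, 9.565910339355469), 29.61232566833496)
handle ((-7.104531288146973, 15.532772064208984), (21.283594131469727, 91.67134094238281), 4.399445533752441) w [546.2 122.7 126.7]
lug top pts 22 [546.02441133  43.60936426 122.9047246 ] loc [ -2.91642295 -63.32612552  29.81120567]
side 123 c [561.8  85.4  92.1] slope 28.73 yaw -18.92 rms 1.54
panel rect ((8.791645050048828, 20.813934326171875), (175.9230499267578, 271.2453308105469), 20.224660873413086) centre w [576.1 102.5  95.8]
disc [-19.14572202   6.0216044 ] [17.25050267 73.81113708] mid w [573.9 123.4  91.7] rect ((-4.512331962585449, 40.98236083984375), 35.9426155090332)
handle ((-6.47291374206543, 17.560527801513672), (14.874748229980469, 165.96409606933594), 21.92094612121582) w [547.6 108.8 122. ]
lug top pts 0 0 loc 0
top clamp 483 330 26.825184456296142 [ 417.67984656 -298.65027387   20.11366405] [ 541.54497943 -215.01450029   33.5329087 ]
[[ 540.9 -236.7]
 [ 423.3 -212.3]
 [ 414.9 -234.3]
 [ 514.7 -298. ]] [ 473.46884 -246.2637 ]
pivot px [343.16666667 230.83333333] [[ 476.211213   -247.10269688   28.        ]]
side clamp 744 368 24.387399519355313 [ 417.95004425 -302.08098019   20.00773497] [ 544.45036456 -213.57534262   30.85609981]
pivot px [299.   262.75] [[ 476.92372309 -249.61239392   28.        ]]
```

```bash
cat > m3.py <<'E'
from meas2 import *
from scipy.optimize import least_squares
th=np.radians(25)
def axes(yaw):
    ex=np.array([np.cos(yaw)*np.cos(th),np.sin(yaw)*np.cos(th),np.sin(th)]);ey=np.array([-np.sin(yaw),np.cos(yaw),0]);return ex,ey,np.cross(ex,ey)
D={}
for n,win in(("top",(168,228,168,262)),("side",(135,200,275,345))):
    P,f,h=load(n); H,Sx,V=h[...,0],h[...,1],h[...,2]
    W=np.zeros(H.shape,bool);W[win[0]:win[1],win[2]:win[3]]=1
    pan=W&(Sx<45)&(V>185);q=P[pan]
    o=least_squares(lambda p:q[:,2]-(p[0]+p[1]*(q[:,0]-565)+p[2]*(q[:,1]-100)),[95,.47,0],loss="soft_l1",f_scale=2).x
    print(n,pan.sum(),"z at(565,100)",o[0].round(1),"slope",np.degrees(np.arctan(np.hypot(*o[1:]))).round(1),"yaw",np.degrees(np.arctan2(o[2],o[1])).round(1))
    D[n]=(P,H,Sx,V,W,pan,o[0])
z0=(D["top"][6]+D["side"][6])/2
c=np.array([565,100,z0])
yaw=0.
for it in range(3):
    ex,ey,ez=axes(yaw)
    P,H,Sx,V,W,pan,_=D["top"]
    def loc(n,uv,z):
        X=onplane(n,uv,c+ez*z,ez); return np.c_[(X-c)@ex,(X-c)@ey].astype(np.float32)
    r=cv2.minAreaRect(loc("top",np.argwhere(pan)[:,::-1],0)); a=r[2] if r[2]<45 else r[2]-90; yaw+=np.radians(a)
print("yaw deg",np.degrees(yaw),r)
for n in D:
    P,H,Sx,V,W,pan,_=D[n]
    L=loc(n,np.argwhere(pan)[:,::-1],0);print(n,"panel",np.percentile(L,[.5,99.5],axis=0).round(1).tolist(), cv2.minAreaRect(L))
    dark=W&(V<75);k,l,st,ce=cv2.connectedComponentsWithStats(dark.astype(np.uint8))
    big=[i for i in range(1,k) if st[i,4]>25]
    print(n,"dark",[(ce[i].round(1),st[i].tolist(),loc(n,np.argwhere(l==i)[:,::-1],0).min(0),loc(n,np.argwhere(l==i)[:,::-1],0).max(0)) for i in big])
    red=W&((H<8)|(H>172))&(Sx>110)&(V>80);k,l,st,ce=cv2.connectedComponentsWithStats(red.astype(np.uint8));red=l==1+np.argmax(st[1:,4])
    rd=loc(n,np.argwhere(red)[:,::-1],36);print(n,"handle@36",cv2.minAreaRect(rd),rd.min(0),rd.max(0))
    yl=W&(H>18)&(H<34)&(Sx>120);k,l,st,ce=cv2.connectedComponentsWithStats(yl.astype(np.uint8));yl=l==1+np.argmax(st[1:,4])
    Y=(P[yl]-c)@np.c_[ex,ey,ez]
    t=Y[(Y[:,2]>27)&(Y[:,2]<42)];print("lug top",len(t),t.mean(0) if len(t) else 0,t.std(0) if len(t) else 0)
    y0=loc(n,np.argwhere(yl)[:,::-1],34);print("lug @34",y0.min(0),y0.max(0))
E
python3 m3.py
```

```text
top 3283 z at(565,100) 96.3 slope 24.8 yaw 0.6
side 1361 z at(565,100) 93.6 slope 25.0 yaw 0.1
yaw deg 0.5801277006976306 ((-1.5981903076171875, -3.6264190673828125), (157.45863342285156, 211.6466827392578), 0.00458190543577075)
top panel [[-77.7, -108.2], [75.8, 101.0]] ((-1.5981903076171875, -3.6264190673828125), (157.45863342285156, 211.6466827392578), 0.00458190543577075)
top dark [(array([207.5, 192.5]), [197, 188, 23, 9, 154], array([ 1.2411740e-02, -1.4008852e+01], dtype=float32), array([22.54055, 44.53497], dtype=float32)), (array([209.8, 206.9]), [200, 202, 20, 9, 83], array([-38.302845, -12.485316], dtype=float32), array([-16.493856,  39.10589 ], dtype=float32))]
top handle@36 ((-3.34439754486084, 22.77625846862793), (21.989425659179688, 91.22020721435547), 1.8880151510238647) [-14.264002 -22.542397] [ 8.98836 68.34512]
lug top 34 [ -5.50088907 -56.47621387  32.39506779] [3.77136622 4.82100467 2.06526162]
lug @34 [-16.455624 -74.91797 ] [ 18.447973 -49.12915 ]
side panel [[-76.2, -109.5], [74.5, 96.6]] ((10.731613159179688, -5.586212158203125), (175.4479522705078, 208.8568115234375), 0.6312721371650696)
side dark [(array([322.7, 137.5]), [320, 135, 7, 6, 28], array([ 64.537674, 107.12032 ], dtype=float32), array([ 86.397224, 132.89964 ], dtype=float32)), (array([311.4, 163. ]), [307, 159, 9, 11, 64], array([  0.79548246, -13.236303  ], dtype=float32), array([25.72241 , 41.382233], dtype=float32)), (array([300.8, 168.5]), [298, 164, 7, 9, 49], array([-36.570553, -12.360568], dtype=float32), array([-15.488852,  39.65046 ], dtype=float32))]
side handle@36 ((-3.147449493408203, 1.2404289245605469), (15.621691703796387, 125.96527099609375), 2.9451043605804443) [-13.627121 -61.379528] [ 6.683455 63.871113]
lug top 14 [ -5.51237983 -57.32320046  29.91624881] [3.2316752  6.17635389 1.42448175]
lug @34 [ -16.603539 -117.37884 ] [ 17.651665 -50.43764 ]
```

```bash
cat > fr.py <<'E'
from meas2 import *
yaw=np.radians(0.4);th=np.radians(25)
ex=np.array([np.cos(yaw)*np.cos(th),np.sin(yaw)*np.cos(th),np.sin(th)]);ey=np.array([-np.sin(yaw),np.cos(yaw),0]);ez=np.cross(ex,ey)
hub=np.array([565,100,95.])-6*ex+14*ey   # on panel surface
lug=hub-69.3*ey
M=np.c_[ex,ey,ez]
def push(phi,r,back,zt,gap=16):
    # TCP so that vertical finger, at blade top height 36 (pushing up) / at zt, sits `back` behind the blade centre
    d=np.array([np.cos(phi),-np.sin(phi),0]);t=np.array([-np.sin(phi),-np.cos(phi),0])
    q=d*r-t*back; q[2]=zt
    if t[0]>0: q[0]-=max(0,36-zt)*np.tan(th)*t[0]
    return hub+M@q
E
python3 - <<'E'
from fr import *
print("hub",hub.round(1),"lug",lug.round(1),"lugtop",(lug+34*ez).round(1))
for n in("top","side"):
    P=np.load(n+"0.npz")["P"]
    for ya,yb in((150,250),(50,150),(-50,50),(-110,-50)):
        q=P[(P[...,0]>575)&(P[...,0]<760)&(P[...,1]>ya)&(P[...,1]<yb)&(P[...,2]>140)&(P[...,2]<900)]
        if len(q): print(n,ya,len(q),"xmin",np.percentile(q[:,0],2).round(),"z",np.percentile(q[:,2],[5,50,95]).round())
for deg in(-90,-75,-60,-45,-35,-25,-12): print(deg,push(np.radians(deg),45,20,20).round(1))
for deg in(0,15,30,45,55,65): print(deg,push(np.radians(deg),42,19,20).round(1))
E
```

```text
hub [559.5 114.   92.5] lug [559.9  44.7  92.5] lugtop [545.6  44.6 123.3]
top 150 938 xmin 667.0 z [147. 188. 192.]
top 50 895 xmin 667.0 z [146. 188. 192.]
top -50 817 xmin 722.0 z [150. 189. 192.]
top -110 132 xmin 722.0 z [147. 187. 192.]
side 150 399 xmin 669.0 z [144. 172. 190.]
side 50 465 xmin 668.0 z [143. 171. 190.]
side -50 368 xmin 722.0 z [146. 187. 190.]
side -110 224 xmin 724.0 z [142. 166. 188.]
-90 [525.8 158.7  99. ]
-75 [537.2 162.5 104.3]
-60 [549.5 162.9 110. ]
-45 [561.9 159.9 115.8]
-35 [569.9 156.2 119.5]
-25 [577.2 151.2 122.9]
-12 [585.5 143.1 126.8]
0 [588.9 133.2 128.3]
15 [592.2 121.7 129.8]
30 [592.6 109.6 130. ]
45 [590.2  97.9 128.8]
55 [587.1  90.6 127.3]
65 [582.9  84.1 125.4]
```

Request:
move_arm(moves=[[-0.4215,-0.2294,0.015,-0.345],[-0.4215,-0.2294,0.015,-0.345],[-0.4215,-0.2294,0.015,-0.345],[-0.4215,-0.2294,0.015,-0.345],[-0.4215,-0.2294,0.015,-0.345],[-0.4215,-0.2294,0.015,-0.345],[-0.4215,-0.2294,0.015,-0.345],[-0.4215,-0.2294,0.015,-0.345],[-0.4215,-0.2294,0.015,-0.345],[-0.4215,-0.2294,0.015,-0.345],[-0.4215,-0.2294,0.015,-0.345],[-0.4215,-0.2294,0.015,-0.345]], jaw=0, squeeze=10)

```text
clock: 1.3
eef_pos: [505.0, 158.8, 189.9]
eef_rot: [-3.141, -0.001, 3.14]
wrist_force: [-0.1, -0.1, 0.4]
finger_gap: 2.1
finger_force: 0.0
```

Request:
move_arm(moves=[[0.006,0,0.05,0],[0.0,0,0.091,0],[0.0,0,0.091,0],[-0.011,0,0.091,0],[-0.021,0,0.091,0],[-0.027,0.002,0.088,0],[-0.032,0.004,0.086,0],[-0.038,0.004,0.083,0],[-0.0445,0.004,0.08,0],[-0.051,0.0025,0.077,0],[-0.057,0.001,0.074,0],[-0.057,0.001,0.074,0]])

```text
clock: 2.5
eef_pos: [562.6, 160.7, 117.8]
eef_rot: [3.141, 0.001, -3.141]
wrist_force: [0.5, 0.2, 0.3]
finger_gap: 0.1
finger_force: 0.0
```

```bash
cat > look.py <<'E'
import sys
from h import *
ims=[]
for n,(a,b,c0,d) in(("top",(150,240,165,275)),("side",(120,220,260,360))):
    c=cam(n);cv2.imwrite("pics/last_%s.png"%n,c["frame"]);ims.append(cv2.resize(c["frame"][a:b,c0:d],(400,400),interpolation=cv2.INTER_CUBIC))
    hsv=cv2.cvtColor(c["frame"],cv2.COLOR_BGR2HSV).astype(int);m=((hsv[...,0]<8)|(hsv[...,0]>172))&(hsv[...,1]>110)&(hsv[...,2]>80)
    w=np.zeros_like(m);w[a+15:b-5,c0:d]=1;k,l,st,ce=cv2.connectedComponentsWithStats((m&w).astype(np.uint8));i=1+np.argmax(st[1:,4]);print(n,st[i],ce[i])
cv2.imwrite("pics/%s.png"%sys.argv[1],np.hstack(ims))
s=manip.read_state();print(s["clock"],s["eef_pos"],s["wrist_force"])
E
python3 look.py l1
```

```text
top [205 200  12  12  90] [210.86666667 205.66666667]
side [296 146  21  25 225] [306.04444444 158.62666667]
2.6 [562.32488908 160.61919676 117.37542578] [-0.20419127  0.12042613  0.19169644]
```

View pics/l1.png

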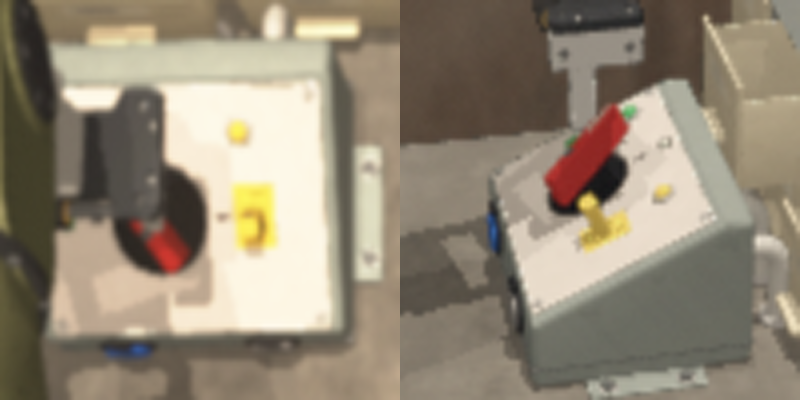

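The handle is now at about 45° (its tail end is at crop (178,260)), with the finger behind the pointer. I'll nudge it a little further.

Request:
move_arm(moves=[[-0.004,-0.002,-0.002,0],[-0.008,-0.0035,-0.0035,0],[-0.008,-0.0035,-0.0035,0],[-0.008,-0.0035,-0.0035,0]])

```text
clock: 3.0
eef_pos: [570.4, 156.7, 120.1]
eef_rot: [3.142, 0.001, 3.142]
wrist_force: [-0.8, 1.3, 0.2]
finger_gap: 0.7
finger_force: 0.1
```

```bash
python3 look.py l2
```

```text
top [199 195  17  17 146] [207.67123288 203.4109589 ]
side [295 147  24  24 233] [306.49785408 158.79399142]
3.1 [570.22855766 156.71282154 120.03561255] [-0.20367021  0.38857041 -0.84331425]
```

```bash
cat > ang.py <<'E'
from fr import *
def ang(im,n,win):
    hsv=cv2.cvtColor(im,cv2.COLOR_BGR2HSV).astype(int);a,b,c0,d=win
    m=((hsv[...,0]<8)|(hsv[...,0]>172))&(hsv[...,1]>110)&(hsv[...,2]>80)
    w=np.zeros_like(m);w[a:b,c0:d]=1;k,l,st,ce=cv2.connectedComponentsWithStats((m&w).astype(np.uint8));i=1+np.argmax(st[1:,4])
    uv=np.argwhere(l==i)[:,::-1]
    X=(onplane(n,uv,hub+22*ez,ez)-hub)@M[:,:2]
    v,e=np.linalg.eigh(np.cov(X.T));d=e[:,1];return np.degrees(np.arctan2(-d[1],d[0])),X.mean(0),X.min(0),X.max(0)
if __name__=="__main__":
  for n,w in(("top",(165,235,165,275)),("side",(135,215,260,360))):
    print(n,*[np.round(x,1) for x in ang(cv2.imread("pics/last_%s.png"%n),n,w)])
  for n,w in(("top",(165,235,165,275)),("side",(135,215,260,360))): print("start",n,*[np.round(x,1) for x in ang(np.load(n+"0.npz")["f"],n,w)])
E
python3 ang.py
```

```text
top 143.0 [-8.1 -2.2] [-28.8 -20.8] [15.  18.8]
side 141.8 [11.3 -0.4] [-28.3 -43. ] [52.3 41.1]
start top -92.4 [-0.7  8.3] [-12.1 -33.1] [11.6 59.1]
start side -93.6 [0.7 6.6] [-10.6 -53.8] [10.4 74. ]
```

Request:
move_arm(moves=[[-0.0035,-0.0025,-0.002,0],[-0.007,-0.005,-0.0035,0],[-0.007,-0.005,-0.0035,0],[-0.007,-0.005,-0.0035,0]])

```text
clock: 3.5
eef_pos: [577.3, 151.6, 123.5]
eef_rot: [-3.142, 0.001, 3.141]
wrist_force: [0.3, 0.1, -0.3]
finger_gap: 0.4
finger_force: 0.0
```

```bash
python3 look.py l3; python3 ang.py|head -2
```

```text
top [198 192  17  21 175] [206.67428571 201.77142857]
side [295 148  25  23 241] [306.90871369 158.9626556 ]
3.6 [577.13699008 151.69850356 123.47831885] [ 0.04480468 -0.33716418  0.17718829]
top 157.7 [-3.6 -0. ] [-31.5 -17.7] [23.  20.5]
side 153.8 [12.3 -2.4] [-28.3 -40.4] [55.1 32.9]
```

Request:
move_arm(moves=[[0,0,0,0],[0,0,0,0],[0,0,0,0]])

```text
clock: 3.9
eef_pos: [577.0, 151.8, 123.5]
eef_rot: [-3.142, 0.0, -3.141]
wrist_force: [-0.2, -0.7, 0.2]
finger_gap: 0.3
finger_force: 0.0
```

```bash
python3 look.py l4; python3 ang.py|head -2
```

```text
top [198 192  17  21 174] [206.68965517 201.82758621]
side [295 148  25  23 241] [306.90871369 158.9626556 ]
4.0 [577.03778098 151.79501174 123.45966943] [-0.59248527 -0.32676816  0.85387933]
top 157.4 [-3.8 -0. ] [-31.5 -17.7] [23.  20.5]
side 153.8 [12.3 -2.4] [-28.3 -40.4] [55.1 32.9]
```

View pics/l4.png

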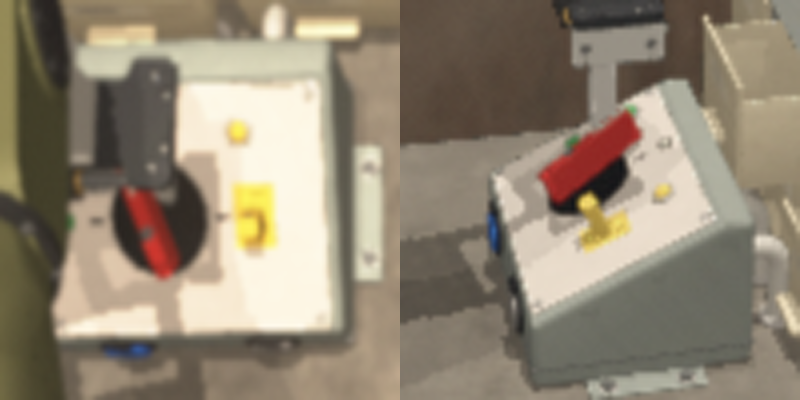

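The handle is at about -24° and stays in contact with the finger, with no force reading. I'll keep following it round.

Request:
move_arm(moves=[[-0.004,-0.004,-0.002,0],[-0.0085,-0.008,-0.004,0],[-0.0085,-0.008,-0.004,0],[-0.0085,-0.008,-0.004,0]])

```text
clock: 4.4
eef_pos: [585.8, 143.5, 127.5]
eef_rot: [-3.142, 0.0, 3.141]
wrist_force: [0.7, -0.8, -0.3]
finger_gap: 0.9
finger_force: 0.0
```

```bash
python3 look.py l5; python3 ang.py|head -2
```

```text
top [202 188   9  26 184] [206.10326087 200.3423913 ]
side [294 150  28  20 243] [307.43621399 159.41975309]
4.5 [585.52493501 143.72722726 127.37400071] [-0.22923692  0.04196565  0.60614011]
top -177.7 [0.2 1.2] [-34.1  -9.1] [33.4 11.8]
side -175.8 [13.3 -6.3] [-30.5 -32.1] [58.6 21.5]
```

Request:
move_arm(moves=[[0,0.005,0,0],[0,0.005,0,0],[0,0.005,0,0],[0,0.005,0,0],[0,0.005,0,0],[0,0.005,0,0],[0,0.005,0,0],[0,0.005,0,0],[0,0.005,0,0]])

```text
clock: 5.4
eef_pos: [585.6, 148.7, 127.5]
eef_rot: [-3.142, 0.0, -3.141]
wrist_force: [0.2, -0.3, -0.8]
finger_gap: 0.8
finger_force: 0.0
```

```bash
python3 look.py l6; python3 ang.py|head -2; python3 -c "
from fr import *
for d in (0,10,20,30,40,45,50,55,60,65,70): print(d,push(np.radians(d),42,19,20).round(1))"
```

```text
top [202 188   9  25 177] [206.07344633 200.38983051]
side [294 150  28  20 242] [307.40082645 159.41735537]
5.5 [585.56962291 148.74839269 127.45671472] [0.58847991 0.51813234 0.32781318]
top -179.1 [0.1 1.3] [-31.4  -9.1] [33.4 11.8]
side -176.2 [13.2 -6.2] [-30.5 -31.5] [58.6 21.5]
0 [588.9 133.2 128.3]
10 [591.4 125.6 129.5]
20 [592.6 117.7 130. ]
30 [592.6 109.6 130. ]
40 [591.3 101.7 129.3]
45 [590.2  97.9 128.8]
50 [588.8  94.2 128.2]
55 [587.1  90.6 127.3]
60 [585.1  87.3 126.4]
65 [582.9  84.1 125.4]
70 [580.4  81.1 124.2]
```

Request:
move_arm(moves=[[-0.003,-0.015,-0.001,0],[-0.006,-0.023,-0.002,0],[-0.007,-0.031,-0.0027,0],[-0.007,-0.039,-0.0027,0],[-0.006,-0.047,-0.002,0],[-0.0046,-0.0505,-0.0015,0],[-0.003,-0.054,-0.001,0],[-0.0015,-0.058,0,0],[0.0005,-0.061,0.001,0],[0.003,-0.0645,0.002,0],[0.005,-0.0675,0.003,0],[0.005,-0.0675,0.003,0]])

```text
clock: 6.7
eef_pos: [580.3, 80.6, 124.3]
eef_rot: [-3.141, -0.0, 3.141]
wrist_force: [0.6, 0.7, -1.1]
finger_gap: 0.3
finger_force: 0.0
```

```bash
python3 look.py l7; python3 ang.py|head -2
```

```text
top [217 190  10  10  51] [221.41176471 194.07843137]
side [297 155  19  16 121] [306.40495868 162.74380165]
6.8 [580.45921167  80.94194899 124.40945292] [ 0.84772035  0.38124443 -0.08099367]
top -124.6 [ 16.5 -39.9] [  3.5 -52.4] [ 27.3 -27.5]
side -110.0 [  6.8 -20.2] [-15.6 -76.1] [28.4 43.4]
```

```bash
python3 -c "
from fr import *
for d in (70,75,80,85,88): print(d,push(np.radians(d),42,19,20).round(1))"
```

```text
70 [580.4  81.1 124.2]
75 [577.7  78.4 122.9]
80 [574.8  76.  121.6]
85 [571.8  73.9 120.1]
88 [569.8  72.7 119.2]
```

Request:
move_arm(moves=[[0.003,-0.003,0.0015,0],[0.006,-0.005,0.003,0],[0.007,-0.006,0.003,0],[0.007,-0.006,0.003,0],[0.007,-0.006,0.003,0]])

```text
clock: 7.3
eef_pos: [573.6, 75.2, 121.5]
eef_rot: [-3.141, -0.0, -3.141]
wrist_force: [-0.3, -0.1, -0.1]
finger_gap: 0.4
finger_force: 0.0
```

```bash
python3 look.py l8; python3 ang.py|head -2
```

```text
top [219 194   9   8  45] [223.44444444 197.17777778]
side [298 154  15  19  81] [305.62962963 163.12345679]
7.4 [573.61485131  75.25932774 121.47223192] [ 0.18281095 -0.05270588 -0.4380925 ]
top -118.5 [  8.1 -44.6] [ -2.  -54.5] [ 16.6 -33.1]
side -101.0 [  4.2 -19.9] [-10.5 -78.2] [17.8 43.4]
```

View pics/l8.png

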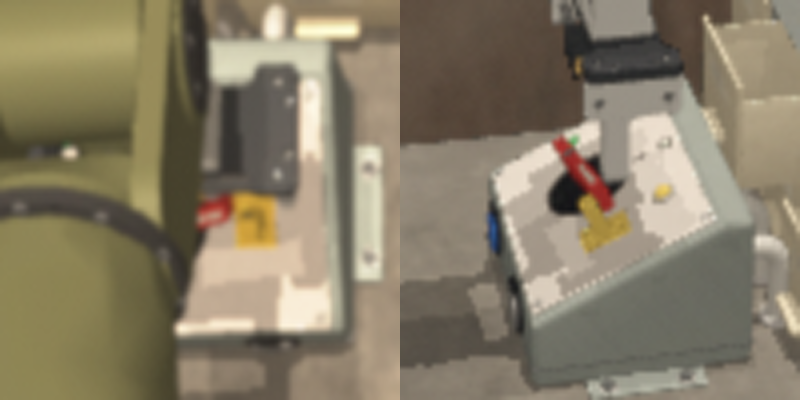

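The handle tip (side crop (605,200)) is a few degrees short of the lug, so I'll push slightly more and then retract upward to check.

Request:
move_arm(moves=[[0.003,-0.002,0.0015,0],[0.006,-0.003,0.003,0],[0.008,-0.0035,0.0035,0],[0.008,-0.0035,0.0035,0],[-0.004,0,0,0],[-0.01,0,-0.05,0],[-0.01,0,-0.08,0],[0.05,-0.05,-0.1,0],[0.05,-0.1,-0.1,0],[0.05,-0.15,-0.1,0],[0.05,-0.2,-0.1,0],[0.05,-0.2,-0.1,0]])

```text
clock: 8.6
eef_pos: [523.1, -128.1, 221.8]
eef_rot: [-3.141, 0.001, 3.139]
wrist_force: [-0.2, 0.3, -0.7]
finger_gap: 0.1
finger_force: 0.0
```

```bash
python3 look.py l9; python3 ang.py|head -2
```

```text
top [195 197  34   9 231] [209.85714286 200.47186147]
side [301 158   3   8  13] [302.15384615 161.23076923]
8.7 [ 523.2807109  -127.27829651  221.46157014] [ 0.27529288  0.5400787  -0.04838949]
top -91.4 [-0.2 -8.6] [-12.1 -56.3] [ 9.7 30.7]
side -85.5 [-4.1 -1.4] [ -7.3 -23.1] [-0.4 15.9]
```

The handle is in line with the lug (about 89°), with the generator click done. Next is the clamp: hover over its paddles.

Request:
move_arm(moves=[[0.0023,-0.1382,0.1415,0.381],[0.0023,-0.1382,0.1415,0.381],[0.0023,-0.1382,0.1415,0.381],[0.0023,-0.1382,0.1415,0.381],[0.0023,-0.1382,0.1415,0.381],[0.0023,-0.1382,0.1415,0.381],[0.0023,-0.1382,0.1415,0.381]], jaw=0.088, squeeze=25)

```text
clock: 9.4
eef_pos: [522.3, -261.8, 81.4]
eef_rot: [-3.142, 0.002, 2.762]
wrist_force: [-0.0, -0.5, 0.7]
finger_gap: 53.0
finger_force: 0.0
```

Request:
move_arm(moves=[[0,0,0,0],[0,0,0,0],[0,0,0.02,0],[0,0,0.05,0],[0,0,0.07,0],[0,0,0.077,0],[0,0,0.077,0]])

```text
clock: 10.1
eef_pos: [521.3, -262.6, 2.8]
eef_rot: [3.141, -0.001, 2.761]
wrist_force: [-0.2, 0.2, 0.6]
finger_gap: 88.0
finger_force: 0.0
```

Run:
```python
from h import *
c=cam("side");t=cam("top")
A=cv2.resize(c["frame"][225:305,255:355],(500,400),interpolation=cv2.INTER_CUBIC);B=cv2.resize(t["frame"][185:270,300:385],(300,400)[:2] if 0 else (300,300))
im=np.zeros((400,800,3),np.uint8);im[:,:500]=A;im[:300,500:]=B;cv2.imwrite("pics/c1.png",im)
s=manip.read_state();print(s["clock"],s["eef_pos"],s["eef_rot"],s["wrist_force"],s["finger_gap"])
```

```text
10.2 [ 521.98392811 -263.11234532    4.2118709 ] [-3.14137907e+00  1.62382883e-03  2.76102514e+00] [ 0.29399354 -0.3699088   0.24486424] 88.40134799551159
```

View pics/c1.png

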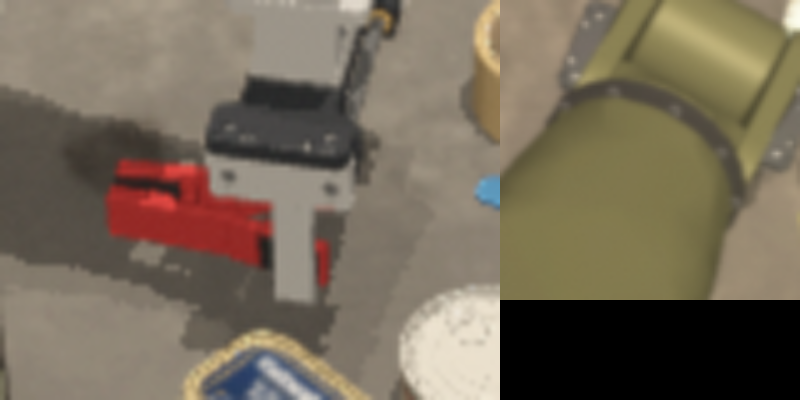

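The finger straddles the paddle ends (crop (295,265)) and the jaws are free to the left. Now I'll squeeze.

Request:
move_arm(moves=[[0,0,0,0],[0,0,0,0],[0,0,0,0],[0,0,0,0],[0,0,0,0],[0,0,0,0],[0,0,0,0],[0,0,0,0]], jaw=0.03, squeeze=25)

```text
clock: 11.0
eef_pos: [521.6, -263.2, 3.4]
eef_rot: [-3.141, 0.001, 2.761]
wrist_force: [0.1, -0.8, 6.6]
finger_gap: 35.5
finger_force: 24.9
```

Request:
move_arm(moves=[[0,0,-0.02,0],[0,0,-0.06,0],[0,0,-0.11,0],[0.0,0.0,-0.172,0.15],[0.04,0.17,-0.172,1.19],[0.04,0.17,-0.172,1.19],[0.04,0.17,-0.172,1.19],[0.04,0.17,-0.172,1.19],[0.04,0.17,-0.172,1.19],[0.04,0.17,-0.172,1.19],[0.04,0.17,-0.172,1.19],[0.04,0.17,-0.172,1.19]])

```text
clock: 12.2
eef_pos: [547.1, -90.1, 174.5]
eef_rot: [-3.14, -0.0, 1.568]
wrist_force: [0.1, -0.2, -1.5]
finger_gap: 35.5
finger_force: 24.9
```

Request:
move_arm(moves=[[0,0,0,0],[0,0,0,0]])

```text
clock: 12.4
eef_pos: [547.3, -90.3, 174.8]
eef_rot: [-3.141, -0.0, 1.574]
wrist_force: [0.5, 0.1, -0.4]
finger_gap: 35.1
finger_force: 24.9
```

Run:
```python
from h import *
c=cam("side");t=cam("top")
A=cv2.resize(c["frame"][100:240,230:370],(400,400),interpolation=cv2.INTER_CUBIC);B=cv2.resize(t["frame"][120:250,190:320],(400,400),interpolation=cv2.INTER_CUBIC)
cv2.imwrite("pics/c2.png",np.hstack([A,B]))
for n,C in(("side",c),("top",t)):
    P=cloud(C);h=cv2.cvtColor(C["frame"],cv2.COLOR_BGR2HSV).astype(int)
    m=((h[...,0]<10)|(h[...,0]>170))&(h[...,1]>120)&(h[...,2]>60)&(P[...,0]>480)&(P[...,0]<620)&(P[...,1]>-200)&(P[...,1]<70)&(P[...,2]>150)&(P[...,2]<260)
    q=P[m];v=np.argwhere(m);print(n,len(q),np.percentile(q,[3,50,97],axis=0).round(1).tolist(),v.min(0),v.max(0))
s=manip.read_state();print(s["clock"],s["eef_pos"],s["eef_rot"],s["wrist_force"],s["finger_gap"])
```

```text
side 260 [[521.0, -103.6, 174.4], [551.7, -47.4, 192.4], [567.3, 6.7, 199.1]] [152 298] [183 321]
top 84 [[548.4, -32.6, 179.8], [559.6, -20.7, 197.2], [566.6, -5.6, 200.4]] [186 246] [195 259]
12.5 [547.31611883 -90.29600205 174.86081807] [-3.14135913e+00 -3.21029988e-05  1.57289679e+00] [ 0.51868453 -1.67756306 -0.86505877] 35.12178381827298
```

View pics/c2.png

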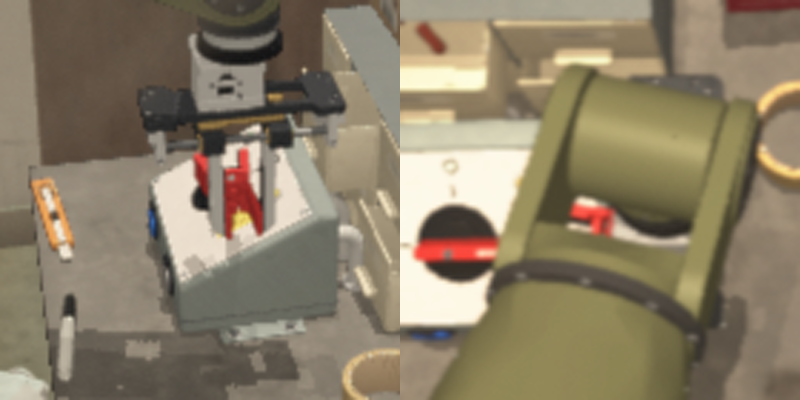

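The clamp is held level between the fingers with its jaws towards the handle (side crop (240,190)). The lug is at (240,220), below and beyond it. I'll move over the lug and lower slowly.

Request:
move_arm(moves=[[0.027,0.001,0,0],[0.054,0.002,0,0],[0.054,0.002,0,0],[0.054,0.002,0.012,0],[0.054,0.002,0.024,0],[0.054,0.002,0.036,0],[0.054,0.002,0.043,0],[0.054,0.002,0.049,0],[0.054,0.002,0.054,0],[0.054,0.002,0.058,0],[0.054,0.002,0.058,0],[0.054,0.002,0.058,0]])

```text
clock: 13.7
eef_pos: [549.4, -36.5, 117.0]
eef_rot: [3.142, 0.0, 1.571]
wrist_force: [1.2, -2.7, -3.1]
finger_gap: 35.3
finger_force: 24.9
```

Run:
```python
from h import *
c=cam("side");t=cam("top")
A=cv2.resize(c["frame"][100:220,250:370],(400,400),interpolation=cv2.INTER_CUBIC);B=cv2.resize(t["frame"][140:240,175:275],(400,400),interpolation=cv2.INTER_CUBIC)
cv2.imwrite("pics/c3.png",np.hstack([A,B]))
s=manip.read_state();print(s["clock"],s["eef_pos"],s["eef_rot"],s["wrist_force"],s["moment"],s["finger_gap"])
```

```text
13.8 [549.42788655 -36.43740323 117.09029068] [3.14143103e+00 3.85367079e-04 1.57081455e+00] [ 0.92365793 -3.60229392 -3.19449517] [-0.79185508 -0.11320299 -0.04658677] 35.12354630697025
```

View pics/c3.png

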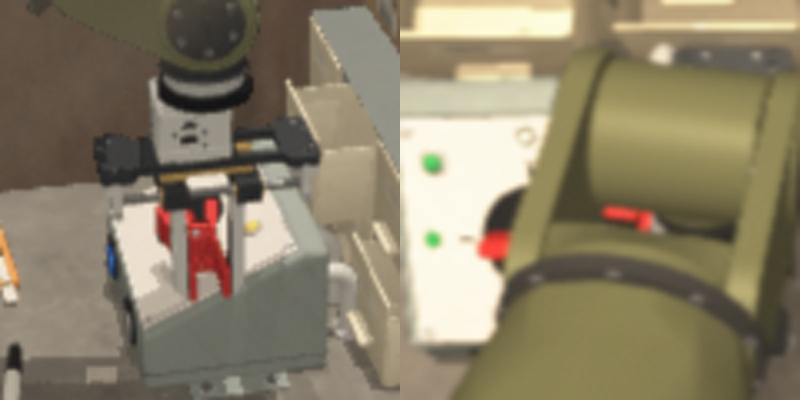

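Request:
move_arm(moves=[[0,0,0,0],[0,0,0,0],[0,0,0,0]])

```text
clock: 14.1
eef_pos: [549.4, -36.4, 117.0]
eef_rot: [3.141, 0.0, 1.571]
wrist_force: [0.9, -4.1, -2.5]
finger_gap: 35.4
finger_force: 24.9
```

```bash
cat > red.py <<'E'
from fr import *
from h import cam,cloud,manip
for n in("side","top"):
    C=cam(n);P=cloud(C);h=cv2.cvtColor(C["frame"],cv2.COLOR_BGR2HSV).astype(int)
    m=((h[...,0]<10)|(h[...,0]>170))&(h[...,1]>120)&(h[...,2]>50)&(P[...,0]>490)&(P[...,0]<620)&(P[...,2]>60)&(P[...,2]<260)
    q=P[m]
    for a in range(-80,140,15):
        s=q[(q[:,1]>=a)&(q[:,1]<a+15)]
        if len(s)>3: print(n,a,len(s),"x",np.percentile(s[:,0],[5,50,95]).round(),"z",np.percentile(s[:,2],[5,50,95]).round())
s=manip.read_state();print(s["clock"],s["eef_pos"].round(1),s["wrist_force"].round(1),s["moment"].round(2),s["finger_gap"])
E
python3 red.py
```

```text
side -65 4 x [536. 537. 561.] z [130. 136. 138.]
side -50 46 x [534. 562. 567.] z [116. 131. 141.]
side -35 19 x [542. 562. 566.] z [120. 137. 141.]
side -20 33 x [543. 555. 564.] z [119. 129. 140.]
side -5 26 x [544. 554. 563.] z [123. 136. 140.]
side 10 36 x [544. 555. 567.] z [117. 135. 139.]
side 25 27 x [527. 554. 568.] z [121. 137. 141.]
side 40 32 x [524. 529. 572.] z [117. 136. 140.]
side 55 24 x [523. 551. 574.] z [119. 136. 140.]
side 85 7 x [556. 565. 584.] z [100. 108. 116.]
side 100 5 x [562. 565. 587.] z [ 99. 103. 105.]
top 25 20 x [556. 561. 564.] z [128. 139. 141.]
top 40 20 x [559. 563. 567.] z [132. 139. 142.]
top 115 14 x [541. 546. 553.] z [118. 124. 128.]
top 130 36 x [539. 548. 562.] z [ 96. 122. 127.]
14.2 [549.4 -36.4 117. ] [ 0.9 -4.2 -2.9] [-1.09 -0.08 -0.08] 35.577221859953944
```

Request:
move_arm(moves=[[-0.003,0,0,0],[-0.006,0,0,0],[-0.006,0,0,0],[-0.006,0,0,0]])

```text
clock: 14.6
eef_pos: [549.4, -42.2, 117.0]
eef_rot: [-3.142, -0.0, 1.571]
wrist_force: [0.4, 0.2, -0.5]
finger_gap: 35.9
finger_force: 24.9
```

```bash
python3 red.py|tail -1
```

```text
14.7 [549.4 -42.2 117. ] [ 0.1 -0.6 -1.4] [-0.15  0.01  0.02] 35.37657931453068
```

Request:
move_arm(moves=[[0,0,0.002,0],[0,0.0005,0.004,0],[0,0.0005,0.004,0],[0,0.0005,0.004,0]])

```text
clock: 15.1
eef_pos: [549.9, -42.2, 112.9]
eef_rot: [-3.141, -0.0, 1.571]
wrist_force: [-0.7, 0.5, -1.2]
finger_gap: 35.8
finger_force: 24.9
```

Request:
move_arm(moves=[[0,0.0005,0.0015,0],[0,0.001,0.003,0],[0,0.001,0.003,0],[0,0.001,0.003,0]])

```text
clock: 15.5
eef_pos: [550.9, -42.3, 109.9]
eef_rot: [-3.142, -0.0, 1.571]
wrist_force: [-0.1, 0.6, -1.4]
finger_gap: 35.3
finger_force: 24.9
```

Request:
move_arm(moves=[[0,0.0005,0.001,0],[0,0.0005,0.002,0],[0,0.0005,0.002,0],[0,0.0005,0.002,0]])

```text
clock: 15.9
eef_pos: [551.4, -42.2, 107.9]
eef_rot: [-3.142, -0.0, 1.571]
wrist_force: [0.4, -0.3, -0.5]
finger_gap: 35.5
finger_force: 24.9
```

Request:
move_arm(moves=[[0,0,0,0],[0,0,0,0],[0,0,0,0]], jaw=0.042)

```text
clock: 16.2
eef_pos: [551.5, -42.2, 108.1]
eef_rot: [3.141, -0.0, 1.571]
wrist_force: [1.0, 0.6, -1.7]
finger_gap: 42.1
finger_force: 5.2
```

Request:
move_arm(moves=[[0,0,0,0],[0,0,0,0],[0,0,0,0]], jaw=0.048)

```text
clock: 16.5
eef_pos: [551.3, -42.2, 108.0]
eef_rot: [-3.141, -0.0, 1.571]
wrist_force: [0.0, 2.1, -0.5]
finger_gap: 48.3
finger_force: 1.1
```

Request:
move_arm(moves=[[0,0,0,0],[0,0,0,0],[0,0,0,0]], jaw=0.054)

```text
clock: 16.8
eef_pos: [551.4, -42.3, 107.9]
eef_rot: [-3.142, 0.0, 1.571]
wrist_force: [-0.8, 0.3, 0.1]
finger_gap: 53.6
finger_force: 0.9
```

```bash
python3 red.py
```

```text
side -65 37 x [528. 534. 576.] z [104. 119. 134.]
side -50 22 x [530. 569. 577.] z [111. 127. 135.]
side -35 40 x [531. 559. 569.] z [113. 121. 133.]
side -20 33 x [532. 546. 567.] z [117. 125. 132.]
side -5 59 x [538. 552. 563.] z [108. 123. 131.]
side 10 23 x [537. 557. 565.] z [110. 129. 132.]
side 25 20 x [540. 559. 566.] z [120. 129. 132.]
side 40 19 x [545. 562. 568.] z [125. 131. 135.]
side 55 12 x [543. 554. 567.] z [115. 124. 134.]
side 70 4 x [552. 554. 558.] z [110. 119. 123.]
side 85 6 x [550. 560. 565.] z [ 94. 108. 126.]
side 100 6 x [553. 564. 580.] z [ 98. 102. 122.]
top 10 7 x [558. 562. 565.] z [130. 134. 137.]
top 25 17 x [560. 562. 565.] z [124. 134. 136.]
top 40 13 x [560. 565. 575.] z [100. 134. 136.]
top 115 47 x [539. 547. 561.] z [101. 122. 127.]
top 130 37 x [539. 546. 562.] z [ 90. 122. 127.]
16.9 [551.4 -42.3 108. ] [ 0.8  0.2 -0.1] [0.05 0.05 0.02] 53.802371714894456
```

Request:
move_arm(moves=[[0,0,0,0],[0,0,0,0],[0,0,0,0],[0,0,0,0],[0,0,0,0]], jaw=0.075)

```text
clock: 17.4
eef_pos: [551.4, -42.3, 108.0]
eef_rot: [3.142, 0.0, 1.571]
wrist_force: [0.8, -0.4, -0.1]
finger_gap: 75.1
finger_force: 0.0
```

```bash
python3 red.py
python3 - <<'E'
from h import *
c=cam("side")
cv2.imwrite("pics/c4.png",cv2.resize(c["frame"][130:210,270:350],(600,600),interpolation=cv2.INTER_CUBIC))
E
```

```text
side -80 5 x [513. 523. 534.] z [211. 217. 220.]
side -65 31 x [523. 533. 576.] z [ 97. 120. 141.]
side -50 29 x [523. 533. 579.] z [103. 118. 138.]
side -35 49 x [526. 539. 564.] z [101. 120. 138.]
side -20 33 x [526. 539. 564.] z [110. 121. 137.]
side -5 75 x [532. 549. 560.] z [109. 121. 136.]
side 10 26 x [530. 549. 561.] z [117. 128. 137.]
side 25 34 x [529. 542. 558.] z [116. 125. 138.]
side 40 27 x [530. 552. 564.] z [123. 131. 138.]
side 55 16 x [537. 545. 564.] z [118. 122. 129.]
side 85 6 x [543. 548. 573.] z [102. 120. 124.]
side 100 8 x [543. 547. 553.] z [117. 123. 125.]
side 115 4 x [545. 550. 556.] z [ 88. 102. 119.]
top 10 6 x [557. 561. 567.] z [121. 134. 140.]
top 25 14 x [558. 563. 568.] z [120. 132. 141.]
top 40 5 x [560. 563. 564.] z [127. 129. 134.]
top 115 45 x [540. 547. 561.] z [102. 122. 126.]
top 130 38 x [540. 547. 563.] z [ 89. 120. 126.]
17.5 [551.4 -42.3 108. ] [ 0.9 -0.5  1. ] [-0.09  0.04 -0.04] 75.16777033652258
```

View pics/c4.png

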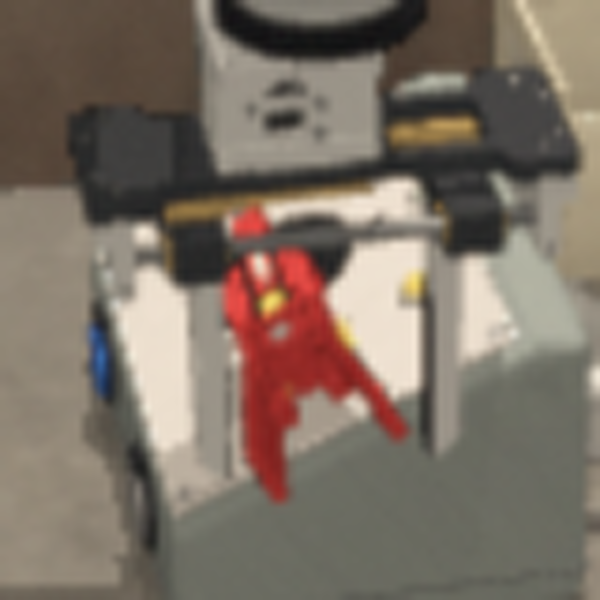

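The clamp has self-aligned along the slope, with its jaws around the lug (yellow at (270,300)) and the handle tip (250,220). The fingers are clear of the paddles. I'll retract straight up.

Request:
move_arm(moves=[[0,0,-0.01,0],[0,0,-0.03,0],[0,0,-0.06,0],[0,0,-0.1,0],[0,0,-0.13,0],[-0.05,-0.03,-0.13,0],[-0.1,-0.06,-0.13,0],[-0.15,-0.09,-0.13,0],[-0.2,-0.12,-0.13,0],[-0.25,-0.15,-0.13,0],[-0.25,-0.15,-0.13,0]], jaw=0.094)

```text
clock: 18.65
eef_pos: [399.8, -294.1, 239.0]
eef_rot: [3.141, 0.001, 1.57]
wrist_force: [1.7, 0.0, 1.0]
finger_gap: 93.6
finger_force: 0.0
```

```bash
cat > fin.py <<'E'
from fr import *
from h import cam,cloud,manip
for n in("side","top"):
    C=cam(n);P=cloud(C);h=cv2.cvtColor(C["frame"],cv2.COLOR_BGR2HSV).astype(int)
    m=((h[...,0]<10)|(h[...,0]>170))&(h[...,1]>120)&(h[...,2]>50)&(P[...,0]>490)&(P[...,0]<620)&(P[...,2]>60)&(P[...,2]<200)&(P[...,1]<170)&(P[...,1]>-90)
    q=(P[m]-lug)@M
    for a in range(-110,120,20):
        s=q[(q[:,1]>=a)&(q[:,1]<a+20)]
        if len(s)>3: print(n,a,len(s),"lx",np.percentile(s[:,0],[5,50,95]).round(),"lz",np.percentile(s[:,2],[5,50,95]).round())
    t=P[m];t=t[t[:,1]<30]
    if n=="top":
        u=q[(q[:,1]<-5)];
        A=np.c_[u[:,:2],np.ones(len(u))];k=u[:,2]>np.percentile(u[:,2],30);co=np.linalg.lstsq(A[k],u[k,2],rcond=None)[0];print("top face slope deg",np.degrees(np.arctan(co[:2])),"height",co[2])
s=manip.read_state();print(s["clock"],s["eef_pos"].round(1),s["wrist_force"].round(1))
E
python3 fin.py
```

```text
side -110 45 lx [-26. -20.  29.] lz [13. 29. 40.]
side -90 41 lx [-24. -17.  24.] lz [19. 37. 41.]
side -70 63 lx [-19.  -8.  21.] lz [22. 33. 42.]
side -50 81 lx [-13.   1.  16.] lz [17. 34. 40.]
side -30 38 lx [-11.   7.  19.] lz [27. 38. 41.]
side -10 21 lx [-11.  14.  19.] lz [31. 40. 44.]
side 10 15 lx [ 2. 12. 19.] lz [28. 38. 43.]
side 50 5 lx [ 6. 16. 16.] lz [ 1.  6. 23.]
side 70 4 lx [ 6.  9. 13.] lz [ 5.  6. 13.]
top -110 31 lx [-26. -21.  30.] lz [21. 39. 43.]
top -90 71 lx [-25. -18.  28.] lz [21. 40. 44.]
top -70 109 lx [-21.  -6.  23.] lz [-1. 36. 45.]
top -50 108 lx [-17.   4.  19.] lz [27. 41. 45.]
top -30 109 lx [-16.  -0.  19.] lz [ 3. 41. 45.]
top -10 85 lx [-30.   7.  19.] lz [ 2. 42. 46.]
top 10 75 lx [-20.   1.  18.] lz [21. 39. 45.]
top 30 42 lx [-15.   4.   6.] lz [ 2. 30. 37.]
top 50 69 lx [-16.   3.   6.] lz [ 4. 30. 38.]
top 70 62 lx [-16.   2.   6.] lz [ 5. 33. 37.]
top 90 26 lx [-17.   4.   5.] lz [ 3. 26. 36.]
top face slope deg [0.58792512 1.28587913] height 42.46349480194349
18.75 [ 399.2 -295.5  238.7] [ 0.2  0.1 -0.3]
```

```bash
python3 -c "
from cell import manip
print(manip.sign_off())"
```

```text
the job is handed in; nothing more can be done
None
```

I turned the handle to off, where it rested about a second, then on to generator. I clipped the clamp flat along the panel over the lug and handle tip, and handed the job in at about 19 s without moving the tape, bottle, jar or tin.

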